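# Unhitch the trailer tongue on the bench stand and hold it up

## Robot

A 7-joint arm with a two-finger parallel gripper is mounted at the origin on a cart in front of the work surface, level with it; the furniture and walls round the work are solid. World frame = base frame: x ahead of the robot, y to its left, z up, the work surface at z = 0. Lengths are in m, angles in rad, forces in N, time in s.
With the tool pointing down it reaches from about 0.35 to 0.9 m from the base axis. Payload 8.1 kg.
Tool frame: the origin (TCP) lies midway between the tips of the shut fingers; the grasp point (between the pads) lies 19 mm behind it; z points along the fingers, y is the direction in which the jaws open and shut (so a half turn about z gives the same grasp; the last joint's range is limited). The gripper opens to 92 mm and grips with 3 to 60 N. Pads are 19 mm wide; open, the fingers measure 130 mm over their backs; the gripper's body (75 mm by 190 mm) begins 47 mm behind the grasp point.
Start: joints at [1.232, 0.434, 0.025, 1.573, -0.012, 1.134, -0.075], TCP at [0.146, -0.608, 0.227] pointing down, gripper open.
Joint ranges: [-2.62, 2.62], [-0.44, 2.09], [-1.27, 1.32], [0.08, 2.57], [-1.32, 4.46], [0.12, 2], [-2.74, 2.74]. Speed limits (rad/s): [2.22, 2.22, 3.01, 3.01, 3.14, 3.14, 3.14].

## Interface

Orientations are given as a unit quaternion [x, y, z, w].
In Python, from plant import read_state, get_image, camera_params, job_done gives the robot as it stands. The module is installed in compiled form; this text tells all that it offers.
- The arm moves only by the tool send_rows, never from a script. Its argument "targets" is text: rows parted by semicolons, each of 6 numbers parted by spaces: the shift along the tool's x, y, z in mm, then the turn, a rotation vector about the tool's x, y, z in degrees. A call has 1 to 8 rows; each row shifts and turns the pose as measured when the row begins, along the tool's axes as they then stand; what a row does not reach is not made up. A row lasts 1/10 s, in which the tool goes at most 50 mm and 8.59 degrees, less where a joint would pass 70% of its speed; a pose out of reach is approached as far as the arm can. A call is refused whole if a number of a shift passes 50 or a number of a turn 8.59, either way. A call with a gripper value outside its range is refused whole. "claw" is the opening, from 0 (shut) to 1 (fully open), set as the call begins (left out, the last holds). The fingers move at their own pace and stop on an object; "newtons" is the grip in N (left out, the last holds). Time passes only in rows, so rows that do not move let the fingers close. It gives the time, the measured TCP pose, the force and the opening at its end, in the units of the state.
- read_state(): the state, without advancing time (a new reading comes with each control period).
- get_image(name): name is "side" or "top"; returns the picture (400x640x3 uint8, red, green, blue); there is no depth.
- camera_params(name): a dict with "fx", "fy", "cx", "cy" (pixels), "dist_coeffs" ([k1, k2, p1, p2, k3] as OpenCV has them; the pictures are not rectified), "rvec" (rotation vector, rad) and "tvec" (3), from world to camera coordinates, as OpenCV has them. Camera axes: x right, y down, z forward; pixel columns grow to the right and rows downward; lengths in m; the calibration is good to about 2 mm. A picture is of the moment at which its call begins. camera_params takes no time and is no camera call.
- job_done(): hands the job in, once; it reports no verdict.
The state is a dict: "t": time; "joint_pos": joint angles; "joint_velocities": joint speeds; "joint_torque": joint torques, N m; "tcp_pos": TCP position; "tcp_rot": TCP orientation; "contact_force": force on the tool from outside, world axes, zero at the start; "torque": the same for the moment, N m; "gripper_width": finger opening in m.
Only numpy, scipy, OpenCV 4.12 (cv2) and the standard library are available. Lean on these libraries where they do the work, as an engineer would, in place of code of your own. Each camera call takes 0.05 s, during which the arm holds its last target.

## Task

Make the trailer tongue on the hitch stand ready to come off: first push the little white door of its battery box shut until it snaps home on its catch. Then pull the red latch plate out sideways, against its spring and away from the coupler cup, to free the ball, and lift the tongue by it until the whole cup hangs a good 3 cm clear above the ball. Finish still holding the tongue up there, steady, with the door shut; leave the loose things around it where they lie.

Things in the scene. Friction and masses are not known exactly. Their poses are not given: they have to be found in the camera images.
- stand: Fixed hitch stand: dark steel base plate 110 x 400 x 12 mm, origin under it at bench height. The tongue lies along its y axis: 50 mm tow ball at y = -140 mm (x = 0), pivot pin (parallel to x) at y = +160 mm, 95 mm above the bench. Its -x side, with latch plate and box door, faces the robot, turned at most 0.25 rad.
- tongue: Blue tongue, 40 mm square tube with coupler cup, about 0.7 kg in all; origin on the pivot pin, axes parallel to the stand's when down. It only turns about that pin (negative about x lifts the cup, 300 mm away; 0.25 rad lifts it about 75 mm; stop at 0.45), carrying latch and box in an arc. It falls back when let go.
- box_top (a point): Centre of the top of the black battery box on the tongue, 185 mm above the bench with the tongue down. The box measures 70 mm (x) x 100 mm (y) x 70 mm high, its axes are the tongue's; it is open to -x, where the door closes it.
- latch_grip (a point): Where to pinch the red latch plate: upright, 9 mm thick along the tongue's x, 30 mm wide along y, from 52 mm below this point to 25 mm above; its top 7 mm is a lip 15 mm thick. 100 mm above the bench when down. The cup's wall is 40 mm away on the +x side; 42 mm below this point a 9 mm rod leads to it. Axes: the tongue's.
- latch (a joint): How far the latch plate is pulled out (m) along the tongue's -x axis, away from the cup: 0 = locked by its spring, 0.022 = end stop. Takes about 5 N to start, 10 N at the end; springs back when let go. From about 0.013 the pin is clear of the ball and the tongue can be lifted; below that it stays locked.
- cup_rim (a point): Centre of the lower rim of the coupler cup (66 mm across, 41 mm high), 33 mm below the ball's top when the tongue is down.
- ball_top (a point): Highest point of the tow ball, 105 mm above the bench; its axes are the stand's. Fixed.
- door (a joint): Angle of the battery box door in rad: 0 = shut; it starts 0.6 to 1.2 open and stays where it is put. It opens towards the stand's -x side about an upright hinge. Over the last 0.1 rad a spring roller catch resists (about 6 N at the free edge) and, past about 0.04, snaps the door home and keeps it there.
- door_hinge (a point): On the door's hinge axis, half-way up the door (150 mm above the bench with the tongue down). The door is a plain white panel 100 mm wide, 68 mm high, 6 mm thick, centred on this axis in its thickness. Axes: those of the door; the panel runs from here along its own -y, its outer face (the one to push) looks along its own -x.
- door_edge (a point): Middle of the door's free edge, 100 mm from the hinge.
- driver_red: Loose screwdriver with red handle, 163 mm long, lying on the bench between stand and robot; bystander, leave it.
- tape_1: Loose roll of black tape, 62 mm across, 19 mm high; bystander, leave it.
- battery_1: Loose small blue and yellow round battery, 50 mm long, 15 mm thick, lying in front of the stand; bystander, leave it.
- flux_jar: Loose jar with yellow lid, 54 mm across, 38 mm high, to the right of the stand; bystander, leave it.

How it is judged:
By the outcome, as a careful person would: the job done as asked, in the order asked, and still so for the second after the job is handed in, while the arm keeps its last pose, push and grip.
It also fails if it takes over 51 s, if anything falls off the work surface, if the arm or the gripper's body presses on something with over 40 N, if the wrist force passes 120 N, or if a joint passes its speed limit or range.

## Working session

There is one attempt and no reset: what is moved stays moved. The work goes in short steps, Python scripts to look and compute and a tool call to move; the robot and the scene stay as the last step left them, time stands still between calls to the robot, and variables do not carry over. Pictures are saved under pics/ and viewed, and the job is handed in when it is done.

Besides the shell and the picture viewer there is one more tool, called after ">>>" by a JSON object that holds its "op" and its "data", one argument or row to a line. send_rows: Moves the arm, as the interface text tells. Its arguments: {"type":"object","properties":{"targets":{"type":"string"},"claw":{"type":"number"},"newtons":{"type":"number"}},"required":["targets"]}

```bash
mkdir -p pics; python3 - <<'E'
from plant import *
import cv2
for n in("side","top"):
    cv2.imwrite(f"pics/{n}0.png",get_image(n)[:,:,::-1]); print(n,camera_params(n))
s=read_state();print(s['t'],s['tcp_pos'],s['tcp_rot'],s['gripper_width'])
E
```

```text
side {'fx': 437.10096505605947, 'fy': 437.10096505605947, 'cx': 327.17505928420115, 'cy': 198.89556889241692, 'dist_coeffs': array([-0.02058227,  0.        ,  0.        ,  0.        ,  0.        ]), 'rvec': array([ 0.08723171, -2.76196174,  1.40693442]), 'tvec': array([0.48052973, 0.15890299, 1.02327691])}
top {'fx': 493.75135345851817, 'fy': 493.75135345851817, 'cx': 324.9829420293147, 'cy': 203.14000571021813, 'dist_coeffs': array([-0.06998387,  0.        ,  0.        ,  0.        ,  0.        ]), 'rvec': array([ 2.14449811, -2.15873834,  0.15074507]), 'tvec': array([-0.07966565,  0.53606829,  1.34608141])}
0.1 [ 0.14585242 -0.60726756  0.22601281] [ 9.93062034e-01  1.17589413e-01 -1.61629362e-04 -7.08039422e-04] 0.09193946163850912
```

View pics/side0.png

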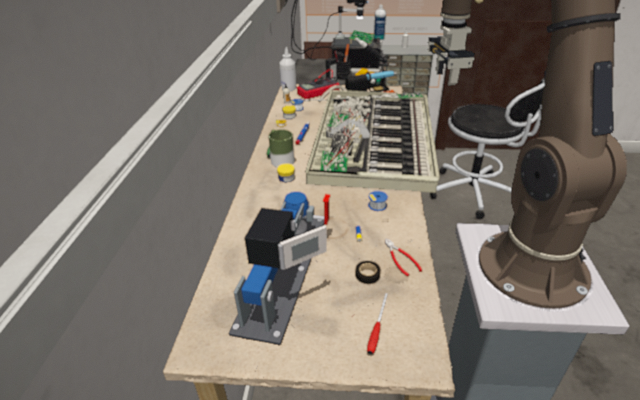

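View pics/top0.png

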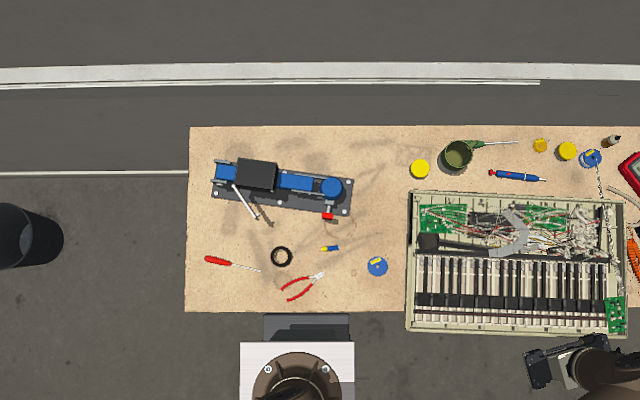

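The top view shows the stand with its box at about (256,173), the cup at (332,187), the red latch at (328,215) and the door running from about (233,185) to (257,219). I'll zoom in.

```bash
python3 - <<'E'
import cv2
a=cv2.imread("pics/top0.png")[140:260,190:370]; cv2.imwrite("pics/top0z.png",cv2.resize(a,None,fx=4.4,fy=4.4,interpolation=cv2.INTER_CUBIC))
a=cv2.imread("pics/side0.png")[180:350,215:415]; cv2.imwrite("pics/side0z.png",cv2.resize(a,None,fx=3.5,fy=3.5,interpolation=cv2.INTER_CUBIC))
E
```

```text
(no output)
```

View pics/top0z.png

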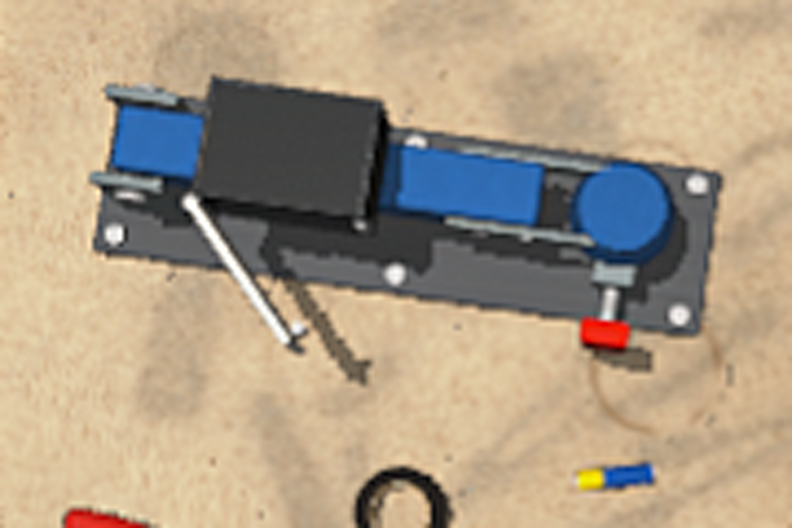

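View pics/side0z.png

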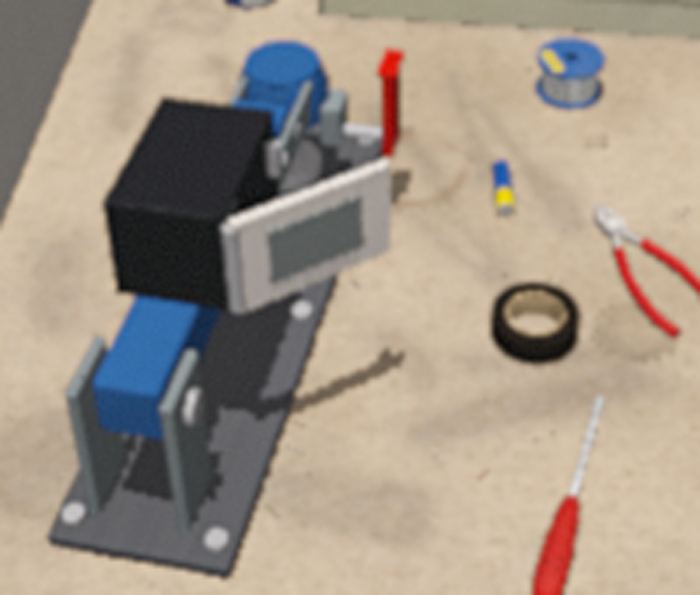

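```bash
cat > h.py <<'E'
import numpy as np,cv2
from plant import *
from scipy.spatial.transform import Rotation as R
def ray(n,px):
    p=camera_params(n);K=np.array([[p['fx'],0,p['cx']],[0,p['fy'],p['cy']],[0,0,1]])
    Rm=cv2.Rodrigues(p['rvec'])[0];u=cv2.undistortPoints(np.array([[px]],float),K,p['dist_coeffs'])[0,0]
    return -Rm.T@p['tvec'],Rm.T@np.array([u[0],u[1],1])
def onz(n,px,z):
    c,d=ray(n,px);return c+d*(z-c[2])/d[2]
def proj(n,X):
    p=camera_params(n);K=np.array([[p['fx'],0,p['cx']],[0,p['fy'],p['cy']],[0,0,1]])
    return cv2.projectPoints(np.array(X,float).reshape(-1,3),p['rvec'],p['tvec'],K,p['dist_coeffs'])[0][:,0]
def tz(x,y,o=(190,140),s=4.4): return (x/s+o[0]-.4,y/s+o[1]-.4)
E
python3 - <<'E'
from h import *
def P(l,z): 
    r=np.array([onz("top",tz(*q),z) for q in l]);print(r.round(4).tolist());return r
a=P([(720,175),(700,332),(95,250)],.012)
d=a[2]-a[1];print('len',np.linalg.norm(d),'yaw',np.arctan2(-d[0],d[1]),np.linalg.norm(a[0]-a[1]))
yaw=np.arctan2(-d[0],d[1]); ctr=(a[0]+a[2])/2
b=P([(213,76),(384,101),(363,225),(196,200)],.185);print('box',b.mean(0)); e=b[0]-b[1];f=b[3]-b[2];print(np.arctan2(-e[0],e[1]),np.arctan2(-f[0],f[1]))
c=P([(582,318),(628,325),(625,350),(583,345)],.125);print('red',c.mean(0))
h=P([(190,203),(293,340)],.184); print('door',np.linalg.norm(h[0]-h[1]))
dd=h[1]-h[0]
Rz=R.from_euler('z',yaw).as_matrix()
print('ctr',ctr,'pred: ball',ctr+Rz@[0,-.14,0])
loc=lambda p:(Rz.T@(p-ctr)).round(4)
for n,p in dict(box=b.mean(0),red=c.mean(0),hinge=h[0],edge=h[1]).items(): print(n,loc(p))
v=Rz.T@dd;print('door angle',np.arctan2(-v[0],-v[1]))
# side check
def S(x,y): return (x/3.5+215-.4,y/3.5+180-.4)
for q,z in [((393,57),.125),((225,222),.184),((388,160),.184),((183,150),.185)]:
    r=onz("side",S(*q),z);print('side',r.round(4),loc(r))
E
```

```text
[[0.6074, -0.1649, 0.012], [0.5043, -0.1505, 0.012], [0.5605, 0.2428, 0.012]]
len 0.3972255247479426 yaw -0.14193431119828978 0.10403436812887078
[[0.635, 0.1371, 0.185], [0.6195, 0.0382, 0.185], [0.5474, 0.0497, 0.185], [0.5625, 0.1455, 0.185]]
box [0.5910932  0.09264399 0.185     ]
-0.15563157081000817 -0.1568055452555542
[[0.5004, -0.0746, 0.125], [0.496, -0.1019, 0.125], [0.4811, -0.1, 0.125], [0.4842, -0.0751, 0.125]]
red [ 0.49043266 -0.08793567  0.125     ]
[[0.561, 0.1491, 0.184], [0.4818, 0.089, 0.184]]
door 0.09940438672806594
ctr [0.58394306 0.03892293 0.012     ] pred: ball [ 0.56413891 -0.09966926  0.012     ]
box [-0.0005  0.0542  0.173 ]
red [-0.0746 -0.1388  0.113 ]
hinge [-0.0383  0.1058  0.172 ]
edge [-0.1082  0.0351  0.172 ]
door angle 0.7798029748415177
side [ 0.4868 -0.0845  0.125 ] [-0.0787 -0.1359  0.113 ]
side [0.5604 0.1551 0.184 ] [-0.0397  0.1116  0.172 ]
side [0.4764 0.0977 0.184 ] [-0.1148  0.043   0.172 ]
side [0.5939 0.0965 0.185 ] [0.0017 0.0584 0.173 ]
```

```bash
cat >> h.py <<'E'
YAW=-0.150; CTR=np.array([.584,.040,0]); RS=R.from_euler('z',YAW)
def W(x,y,z): return CTR+RS.apply([x,y,z])
def toolR(pitch=0):  # tool y along tongue +x, z down; pitch = tongue lift angle
    M=np.array([[0,1,0],[1,0,0],[0,0,-1.]]).T
    return RS*R.from_euler('x',-pitch)*R.from_matrix(M)
def rows(wps,n,s=None):
    """wps list of (pos,R); n rows each; prints rows in tool axes"""
    s=s or read_state();p=np.array(s['tcp_pos']);q=R.from_quat(s['tcp_rot']);out=[]
    for (tp,tq),k in zip(wps,n):
        rv=(q.inv()*tq).as_rotvec();dp=(tp-p)/k
        for i in range(k):
            d=q.inv().apply(dp);r=rv/k
            out.append(' '.join(f'{v:.1f}' for v in [*d*1e3,*np.degrees(r)]));p=p+dp;q=q*R.from_rotvec(r)
    print(';\n'.join(out))
def st():
    s=read_state();loc=RS.inv().apply(np.array(s['tcp_pos'])-CTR)
    print('t',round(s['t'],2),'tcp',np.round(s['tcp_pos'],4),'loc',loc.round(4),'F',np.round(s['contact_force'],1),'w',round(s['gripper_width'],4),'rotErr deg',np.degrees((toolR().inv()*R.from_quat(s['tcp_rot'])).as_rotvec()).round(1));return s
E
python3 - <<'E'
from h import *
st()
s=read_state();print(s['joint_pos'])
q0=R.from_quat(s['tcp_rot'])
rows([(np.array([.40,-.28,.26]),toolR())],[10])
E
```

```text
t 0.1 tcp [ 0.1459 -0.6073  0.226 ] loc [-0.3365 -0.7055  0.226 ] F [ 0.2  0.5 -0.3] w 0.0919 rotErr deg [ 0.1  0.  67.9]
[ 1.2323828   0.43517468  0.02497556  1.5739994  -0.01157633  1.13401557
 -0.07512816]
32.4 -25.9 -3.4 -0.0 -0.0 -6.8;
35.2 -21.9 -3.4 -0.0 -0.0 -6.8;
37.5 -17.6 -3.4 -0.0 -0.0 -6.8;
39.3 -13.0 -3.4 -0.0 -0.0 -6.8;
40.6 -8.3 -3.4 -0.0 -0.0 -6.8;
41.3 -3.4 -3.4 -0.0 -0.0 -6.8;
41.4 1.5 -3.4 -0.0 -0.0 -6.8;
40.9 6.4 -3.4 -0.0 -0.0 -6.8;
39.9 11.2 -3.4 -0.0 -0.0 -6.8;
38.3 15.8 -3.4 -0.0 -0.0 -6.8
```

>>> {"op": "send_rows", "data": {
  "targets": "32 -26 -4 0 0 -7;35 -22 -4 0 0 -7;37 -18 -4 0 0 -7;39 -13 -4 0 0 -7;41 -8 -4 0 0 -7;41 -3 -4 0 0 -7;41 2 -4 0 0 -7;41 6 -4 0 0 -7",
  "claw": 0,
  "newtons": 20
}}

```text
t: 0.9
tcp_pos: [0.3419, -0.3354, 0.2548]
tcp_rot: [0.814, 0.58, -0.002, -0.004]
contact_force: [1.0, -1.0, 0.4]
gripper_width: 0.0324
```

```bash
python3 - <<'E'
from h import *
st();print(read_state()['joint_pos'])
rows([(W(-.145,.092,.25),toolR())],[12])
E
```

```text
t 0.9 tcp [ 0.3419 -0.3354  0.2548] loc [-0.1833 -0.4074  0.2548] F [ 1.  -1.   0.4] w 0.0324 rotErr deg [ 0.5  0.1 10.5]
[ 0.93371988  0.20023072 -0.31929437  1.84777868  0.07101278  1.11253293
  0.25587842]
41.5 -4.4 0.5 -0.0 -0.0 -0.9;
41.6 -3.8 0.5 -0.0 -0.0 -0.9;
41.6 -3.1 0.5 -0.0 -0.0 -0.9;
41.7 -2.5 0.5 -0.0 -0.0 -0.9;
41.7 -1.9 0.5 -0.0 -0.0 -0.9;
41.7 -1.2 0.4 -0.0 -0.0 -0.9;
41.7 -0.6 0.4 -0.0 -0.0 -0.9;
41.7 0.0 0.4 -0.0 -0.0 -0.9;
41.7 0.7 0.4 -0.0 -0.0 -0.9;
41.7 1.3 0.4 -0.0 -0.0 -0.9;
41.7 1.9 0.4 -0.0 -0.0 -0.9;
41.7 2.6 0.4 -0.0 -0.0 -0.9
```

>>> {"op": "send_rows", "data": {
  "targets": "42 -4 0 0 0 -1.5;42 -4 0 0 0 -1.5;42 -3 0 0 0 -1.5;42 -2 0 0 0 -1.5;42 -2 0 0 0 -1.5;42 -1 0 0 0 -1.5;42 0 0 0 0 -1.5;42 0 0 0 0 0"
}}

```text
t: 1.7
tcp_pos: [0.4052, 0.0087, 0.2553]
tcp_rot: [0.754, 0.657, -0.002, -0.003]
contact_force: [0.6, 0.2, 0.2]
gripper_width: 0.0005
```

```bash
python3 - <<'E'
from h import *
st();print(read_state()['joint_pos'])
rows([(W(-.145,.092,.25),toolR()),(W(-.138,.092,.14),toolR())],[5,3])
E
```

```text
t 1.7 tcp [0.4052 0.0087 0.2553] loc [-0.1721 -0.0577  0.2553] F [0.6 0.2 0.2] w 0.0005 rotErr deg [ 0.4  0.1 -0.8]
[ 0.46757529  0.10455334 -0.65808252  1.97544966  0.06802075  1.08993826
 -0.35587558]
29.9 5.8 1.1 -0.1 -0.0 0.2;
29.9 5.8 1.1 -0.1 -0.0 0.2;
29.9 5.7 1.1 -0.1 -0.0 0.2;
29.9 5.6 1.1 -0.1 -0.0 0.2;
29.9 5.5 1.1 -0.1 -0.0 0.2;
-0.0 2.3 36.7 -0.0 -0.0 -0.0;
-0.0 2.3 36.7 -0.0 -0.0 -0.0;
-0.0 2.3 36.7 -0.0 -0.0 -0.0
```

>>> {"op": "send_rows", "data": {
  "targets": "32 6 0 0 0 0;32 6 0 0 0 0;32 6 0 0 0 0;32 6 0 0 0 0;30 6 0 0 0 0;0 2 38 0 0 0;0 2 38 0 0 0;0 2 38 0 0 0"
}}

```text
t: 2.5
tcp_pos: [0.4645, 0.177, 0.142]
tcp_rot: [0.751, 0.661, 0.004, -0.002]
contact_force: [0.5, -0.7, -0.9]
gripper_width: 0.0005
```

```bash
python3 - <<'E'
from h import *
st();print(read_state()['joint_pos'])
for n in("side","top"):
    cv2.imwrite(f"pics/{n}1.png",get_image(n)[:,:,::-1])
a=cv2.imread("pics/top1.png")[140:260,190:370]; a=cv2.resize(a,None,fx=3,fy=3,interpolation=cv2.INTER_CUBIC)
b=cv2.imread("pics/side1.png")[180:350,215:415]; b=cv2.resize(b,None,fx=1.3*1.5,fy=1.3*1.5,interpolation=cv2.INTER_CUBIC)
c=np.zeros((600,600,3),np.uint8)
cv2.imwrite("pics/t1.png",a);cv2.imwrite("pics/s1.png",b)
rows([(W(-.138,.092,.14),toolR())],[1])
E
```

```text
t 2.5 tcp [0.4645 0.177  0.142 ] loc [-0.1386  0.1176  0.142 ] F [ 0.5 -0.7 -0.9] w 0.0005 rotErr deg [-0.1  0.5 -1.3]
[ 0.07084925  0.41297204 -0.69780757  1.94670015  0.33070746  0.89120306
 -0.9222454 ]
-22.7 2.8 -1.2 -0.4 -0.2 1.3
```

View pics/t1.png

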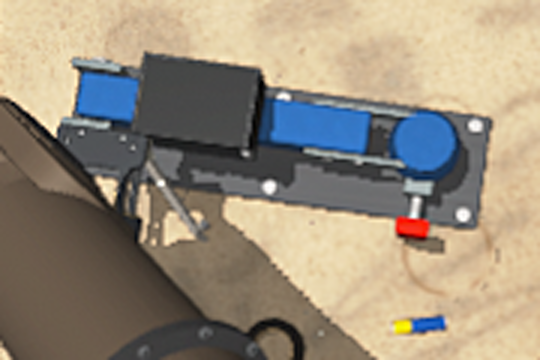

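View pics/s1.png

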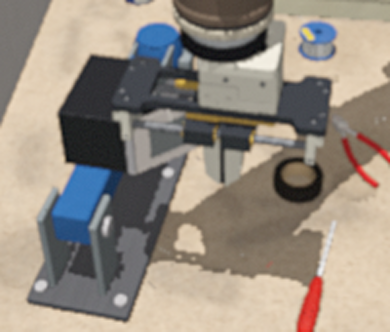

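The gripper is just outside the door on its outer side, with the fingers upright. Next I push it shut.

>>> {"op": "send_rows", "data": {
  "targets": "-13 8 0 0 0 0;-13 8 0 0 0 1;-12 8 0 0 0 0;-12 8 0 0 0 0;-10 8 0 0 0 0;-8 8 0 0 0 0"
}}

```text
t: 3.2
tcp_pos: [0.5027, 0.0983, 0.1458]
tcp_rot: [0.757, 0.653, 0.001, -0.003]
contact_force: [-1.1, 1.8, -0.5]
gripper_width: 0.0006
```

```bash
cat > z.py <<'E'
from h import *
import sys
def zoom(k):
    a=cv2.resize(get_image("top")[140:260,190:370,::-1],(540,360),interpolation=cv2.INTER_CUBIC)
    b=cv2.resize(get_image("side")[190:350,225:365,::-1],(315,360),interpolation=cv2.INTER_CUBIC)
    c=np.hstack([a[:,60:],b]);cv2.imwrite(f"pics/{k}.png",c)
st();zoom(sys.argv[1])
E
python3 z.py p2
```

```text
t 3.2 tcp [0.5027 0.0983 0.1458] loc [-0.0891  0.0455  0.1458] F [-1.1  1.8 -0.5] w 0.0006 rotErr deg [ 0.2  0.3 -0.1]
```

View pics/p2.png

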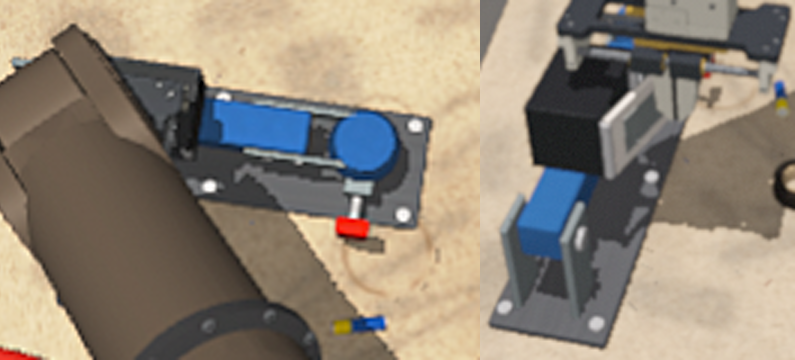

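The side view shows the fingers against the door's outer face near its free edge, with the door swinging in. I'll keep pushing.

>>> {"op": "send_rows", "data": {
  "targets": "-7 7 0 0 0 0;-6 7 0 0 0 0;-5 6 0 0 0 0;-4 5 0 0 0 0;0 4 0 0 0 0;0 4 0 0 0 0"
}}

```text
t: 3.9
tcp_pos: [0.5272, 0.0758, 0.1443]
tcp_rot: [0.755, 0.655, -0.002, -0.009]
contact_force: [-20.2, 1.9, 14.8]
gripper_width: 0.0007
```

```bash
python3 z.py p3
```

```text
t 3.9 tcp [0.5272 0.0758 0.1443] loc [-0.0616  0.0269  0.1443] F [-20.2   1.9  14.8] w 0.0007 rotErr deg [ 0.9  0.5 -0.5]
```

View pics/p3.png

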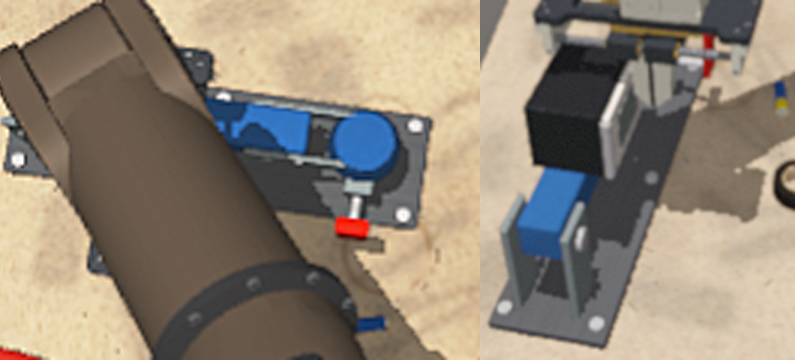

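>>> {"op": "send_rows", "data": {
  "targets": "0 -4 -5 0 0 0;0 -4 -4 0 0 0"
}}

```text
t: 4.2
tcp_pos: [0.519, 0.0768, 0.1532]
tcp_rot: [0.755, 0.656, -0.003, -0.009]
contact_force: [-0.8, 0.5, -0.3]
gripper_width: 0.0004
```

```bash
python3 -c "
from h import *
st()"
```

```text
t 4.2 tcp [0.519  0.0768 0.1532] loc [-0.0698  0.0266  0.1532] F [-0.8  0.5 -0.3] w 0.0004 rotErr deg [ 1.   0.5 -0.5]
```

>>> {"op": "send_rows", "data": {
  "targets": "0 4 0 0 0 0;0 3 0 0 0 0"
}}

```text
t: 4.4
tcp_pos: [0.5269, 0.0756, 0.154]
tcp_rot: [0.755, 0.656, -0.002, -0.008]
contact_force: [-3.3, -0.3, -0.1]
gripper_width: -0.0
```

```bash
python3 -c "
from h import *
st()"
```

```text
t 4.4 tcp [0.5269 0.0756 0.154 ] loc [-0.0618  0.0267  0.154 ] F [-3.3 -0.3 -0.1] w -0.0 rotErr deg [ 0.9  0.5 -0.5]
```

>>> {"op": "send_rows", "data": {
  "targets": "0 3 0 0 0 0;0 2 0 0 0 0"
}}

```text
t: 4.6
tcp_pos: [0.5273, 0.0752, 0.1532]
tcp_rot: [0.755, 0.656, -0.006, -0.011]
contact_force: [-13.4, 0.1, 13.2]
gripper_width: 0.0007
```

```bash
python3 -c "
from h import *
st()"
```

```text
t 4.6 tcp [0.5273 0.0752 0.1532] loc [-0.0613  0.0264  0.1532] F [-13.4   0.1  13.2] w 0.0007 rotErr deg [ 1.4  0.3 -0.6]
```

It stops hard where the shut door should be. I'll back off and look.

>>> {"op": "send_rows", "data": {
  "targets": "0 -10 -5 0 0 0;0 -30 -25 -1 0 0;-10 -30 -40 0 0 0;-30 -20 -30 0 0 0;-45 0 0 0 0 0;-45 0 0 0 0 0;-40 0 0 0 0 0"
}}

```text
t: 5.3
tcp_pos: [0.415, -0.0796, 0.2585]
tcp_rot: [0.751, 0.66, 0.002, -0.002]
contact_force: [1.9, 0.6, -0.6]
gripper_width: 0.0004
```

```bash
python3 z.py p4; python3 -c "
from h import *
print(read_state()['joint_pos'])"
```

```text
t 5.3 tcp [ 0.415  -0.0796  0.2585] loc [-0.1492 -0.1435  0.2585] F [ 1.9  0.6 -0.6] w 0.0004 rotErr deg [-0.   0.4 -1.2]
[ 0.67712747  0.13282393 -0.65620399  1.94127102  0.08545701  1.09754518
 -0.15096237]
```

View pics/p4.png

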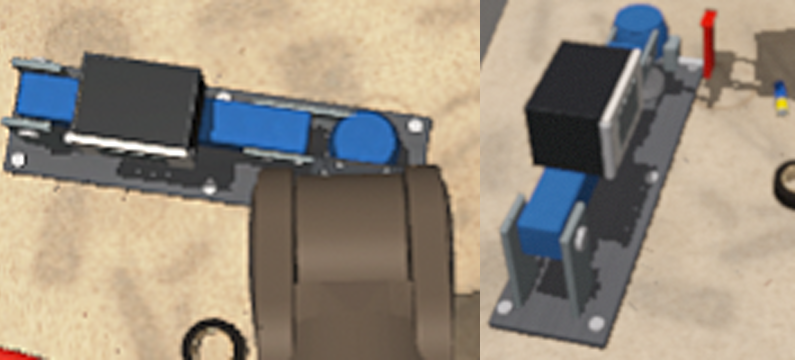

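Door lies flush along the box (top view edge from (65,140) to (188,154), parallel to the box). Now the latch.

```bash
python3 -c "
from h import *
rows([(W(-.0755,-.139,.15),toolR())],[4])"
```

```text
1.7 18.5 26.9 -0.0 -0.1 0.2;
1.8 18.5 26.9 -0.0 -0.1 0.2;
1.9 18.5 26.9 -0.0 -0.1 0.2;
2.0 18.5 26.9 -0.0 -0.1 0.2
```

>>> {"op": "send_rows", "data": {
  "targets": "1 19 27 0 0 0.3;1 19 27 0 0 0.3;1 18 27 0 0 0.3;1 18 27 0 0 0.3;0 0 0 0 0 0",
  "claw": 0.3
}}

```text
t: 5.9
tcp_pos: [0.4937, -0.0912, 0.1489]
tcp_rot: [0.763, 0.646, 0.004, 0.002]
contact_force: [-0.3, 0.7, -0.6]
gripper_width: 0.027
```

```bash
python3 z.py p5; python3 -c "
from h import *
rows([(W(-.0755,-.139,.15),toolR())],[1])
a=get_image('side')[170:250,270:390,::-1];cv2.imwrite('pics/p5s.png',cv2.resize(a,None,fx=6,fy=6,interpolation=cv2.INTER_CUBIC))"
```

```text
t 5.9 tcp [ 0.4937 -0.0912  0.1489] loc [-0.0697 -0.1432  0.1489] F [-0.3  0.7 -0.6] w 0.027 rotErr deg [-0.4  0.2  0.9]
3.9 -5.4 1.6 0.6 -0.2 -0.8
```

View pics/p5s.png

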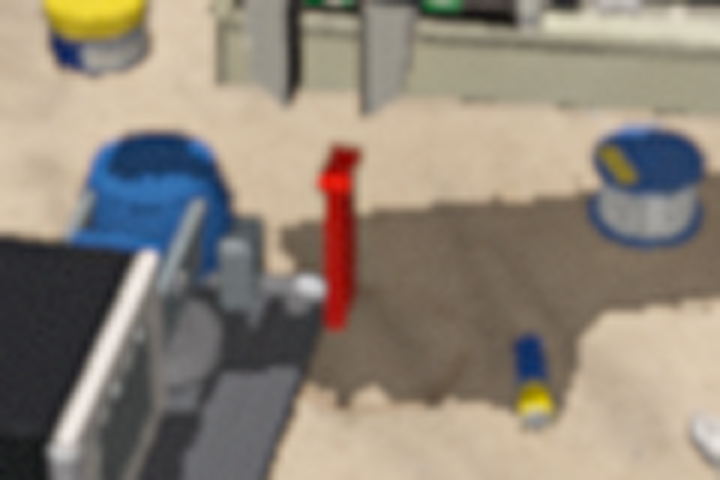

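>>> {"op": "send_rows", "data": {
  "targets": "4 -5.5 0 0.5 0 -0.8;0 0 8 0 0 0;0 0 0 0 0 0"
}}

```text
t: 6.35
tcp_pos: [0.4882, -0.0857, 0.1474]
tcp_rot: [0.758, 0.653, 0.003, 0.002]
contact_force: [0.2, 0.6, 0.2]
gripper_width: 0.0274
```

```bash
python3 -c "
from h import *
st()
rows([(W(-.0755,-.139,.11),toolR())],[1])
a=get_image('side')[170:250,270:390,::-1];a=cv2.resize(a,None,fx=4,fy=4,interpolation=cv2.INTER_CUBIC)
b=get_image('top')[170:250,280:360,::-1];b=cv2.resize(b,None,fx=4,fy=4,interpolation=cv2.INTER_CUBIC)
cv2.imwrite('pics/p6s.png',np.hstack([a,b]))"
```

```text
t 6.35 tcp [ 0.4882 -0.0857  0.1474] loc [-0.0759 -0.1386  0.1474] F [0.2 0.6 0.2] w 0.0274 rotErr deg [-0.4  0.  -0.1]
-0.4 0.1 37.4 0.4 -0.0 0.1
```

View pics/p6s.png

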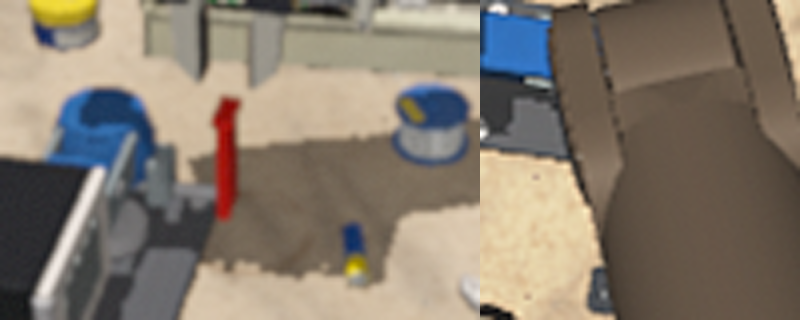

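Fingers straddle the lip (inner edges about x=205 and 250 in the zoom, lip at 227). I'll go down.

>>> {"op": "send_rows", "data": {
  "targets": "0 0 15 0.4 0 0;0 0 15 0 0 0;0 0 8 0 0 0;0 0 0 0 0 0"
}}

```text
t: 6.85
tcp_pos: [0.4892, -0.0862, 0.1076]
tcp_rot: [0.758, 0.652, 0.001, 0.0]
contact_force: [-0.3, 0.2, 0.0]
gripper_width: 0.0274
```

```bash
python3 -c "
from h import *
st()
rows([(W(-.0755,-.139,.081),toolR())],[1])
a=get_image('side')[170:250,270:390,::-1];a=cv2.resize(a,None,fx=6,fy=6,interpolation=cv2.INTER_CUBIC)
cv2.imwrite('pics/p7s.png',a)"
```

```text
t 6.85 tcp [ 0.4892 -0.0862  0.1076] loc [-0.0749 -0.139   0.1076] F [-0.3  0.2  0. ] w 0.0274 rotErr deg [-0.1  0.  -0. ]
-0.1 -0.6 26.6 0.1 -0.0 0.0
```

View pics/p7s.png

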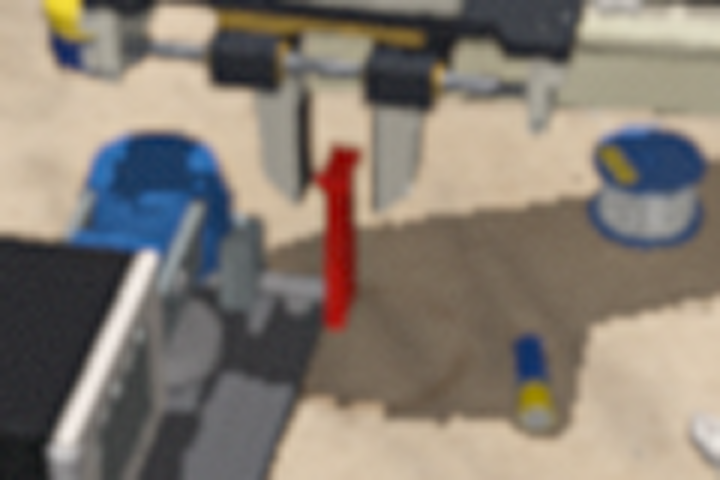

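>>> {"op": "send_rows", "data": {
  "targets": "0 0 14 0 0 0;0 0 14 0 0 0;0 0 0 0 0 0"
}}

```text
t: 7.2
tcp_pos: [0.4904, -0.0862, 0.0799]
tcp_rot: [0.758, 0.652, 0.001, 0.001]
contact_force: [-1.1, 0.1, 0.7]
gripper_width: 0.0276
```

>>> {"op": "send_rows", "data": {
  "targets": "0 0 0 0 0 0;0 0 0 0 0 0;0 0 0 0 0 0;0 0 0 0 0 0;0 0 0 0 0 0",
  "claw": 0,
  "newtons": 45
}}

```text
t: 7.7
tcp_pos: [0.4902, -0.086, 0.0806]
tcp_rot: [0.758, 0.652, 0.001, 0.001]
contact_force: [-0.1, 1.4, -3.5]
gripper_width: 0.0141
```

```bash
python3 -c "
from h import *
st()
a=get_image('side')[170:250,270:390,::-1];a=cv2.resize(a,None,fx=6,fy=6,interpolation=cv2.INTER_CUBIC)
cv2.imwrite('pics/p8s.png',a)"
```

```text
t 7.7 tcp [ 0.4902 -0.086   0.0806] loc [-0.0739 -0.1386  0.0806] F [-0.1  1.4 -3.5] w 0.0141 rotErr deg [-0.2  0.  -0. ]
```

View pics/p8s.png

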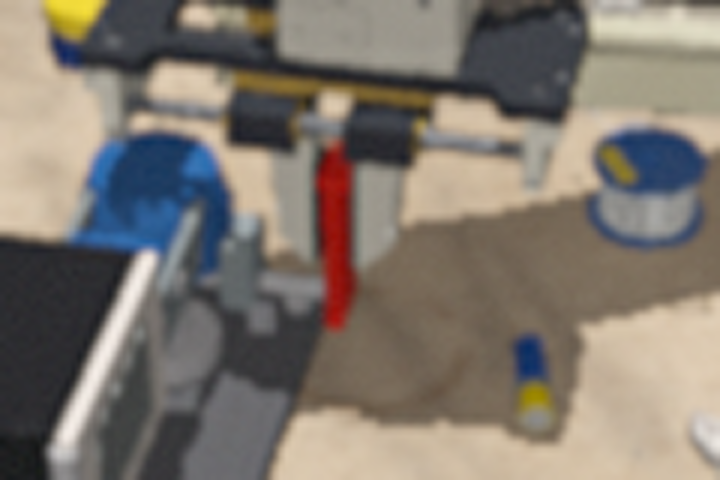

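>>> {"op": "send_rows", "data": {
  "targets": "0 0 0 0 0 0;0 0 0 0 0 0"
}}

```text
t: 7.95
tcp_pos: [0.4902, -0.086, 0.0806]
tcp_rot: [0.758, 0.652, 0.001, 0.001]
contact_force: [0.1, 0.5, -4.0]
gripper_width: 0.0146
```

Width stays at 14.6 mm, so the pads are on the 15 mm lip rather than the plate. I'll reopen, go a bit lower and pinch again.

>>> {"op": "send_rows", "data": {
  "targets": "0 0 0 0 0 0;0 0 0 0 0 0;0 -1 7 0 0 0;0 0 0 0 0 0",
  "claw": 0.3
}}

```text
t: 8.35
tcp_pos: [0.4906, -0.0861, 0.074]
tcp_rot: [0.758, 0.652, 0.002, 0.002]
contact_force: [0.2, 0.5, -0.4]
gripper_width: 0.0274
```

>>> {"op": "send_rows", "data": {
  "targets": "0 0 0 0 0 0;0 0 0 0 0 0;0 0 0 0 0 0;0 0 0 0 0 0;0 0 0 0 0 0",
  "claw": 0
}}

```text
t: 8.85
tcp_pos: [0.4903, -0.086, 0.0739]
tcp_rot: [0.758, 0.652, 0.002, 0.002]
contact_force: [-0.8, 0.3, -0.2]
gripper_width: 0.0126
```

>>> {"op": "send_rows", "data": {
  "targets": "0 0 0 0 0 0;0 0 0 0 0 0;0 0 0 0 0 0;0 0 0 0 0 0"
}}

```text
t: 9.25
tcp_pos: [0.4904, -0.086, 0.0739]
tcp_rot: [0.758, 0.652, 0.002, 0.002]
contact_force: [0.1, 0.3, 0.4]
gripper_width: 0.0121
```

```bash
python3 -c "
from h import *
st()
a=get_image('side')[170:250,270:390,::-1];a=cv2.resize(a,None,fx=6,fy=6,interpolation=cv2.INTER_CUBIC)
cv2.imwrite('pics/p9s.png',a)"
```

```text
t 9.25 tcp [ 0.4904 -0.086   0.0739] loc [-0.0738 -0.1386  0.0739] F [0.1 0.3 0.4] w 0.0121 rotErr deg [-0.3  0.  -0. ]
```

View pics/p9s.png

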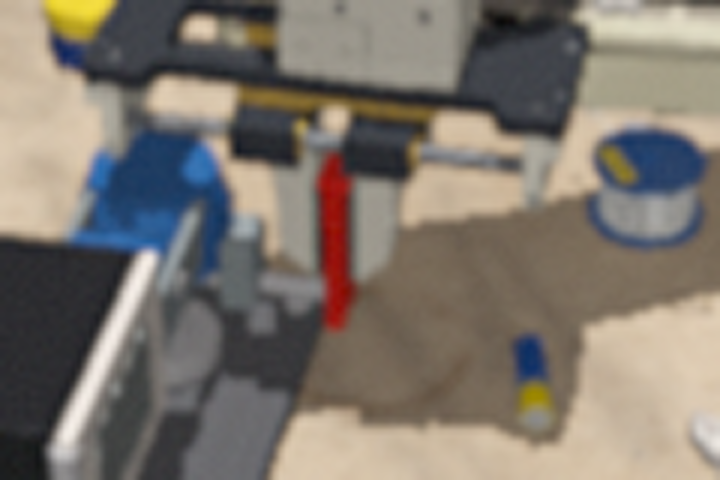

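>>> {"op": "send_rows", "data": {
  "targets": "0 -4 0 0 0 0;0 -4 0 0 0 0;0 -4 0 0 0 0;0 -4 0 0 0 0"
}}

```text
t: 9.7
tcp_pos: [0.4812, -0.0844, 0.0753]
tcp_rot: [0.758, 0.652, 0.007, 0.006]
contact_force: [7.6, -1.8, -2.7]
gripper_width: 0.0123
```

```bash
python3 -c "
from h import *
st()
a=get_image('side')[170:250,270:390,::-1];a=cv2.resize(a,None,fx=6,fy=6,interpolation=cv2.INTER_CUBIC)
cv2.imwrite('pics/p10s.png',a)"
```

```text
t 9.7 tcp [ 0.4812 -0.0844  0.0753] loc [-0.083  -0.1384  0.0753] F [ 7.6 -1.8 -2.7] w 0.0123 rotErr deg [-1.1  0.2  0.1]
```

View pics/p10s.png

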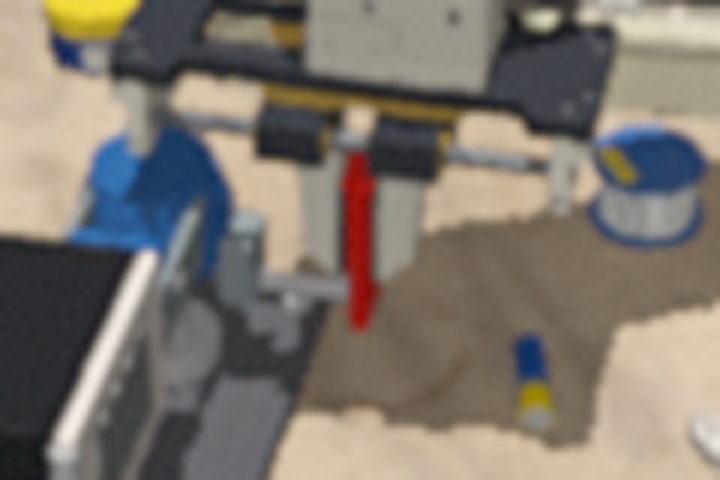

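The latch follows the grip: 9 mm out so far at 7.6 N. I'll pull further.

>>> {"op": "send_rows", "data": {
  "targets": "0 -4.5 0 0.4 0 0;0 -4.5 0 0.4 0 0;0 -4.5 0 0.4 0 0;0 -4.5 0 0.4 0 0"
}}

```text
t: 10.15
tcp_pos: [0.4734, -0.0829, 0.0782]
tcp_rot: [0.759, 0.651, 0.006, 0.002]
contact_force: [9.7, -2.2, -3.4]
gripper_width: 0.0126
```

```bash
python3 -c "
from h import *
st()"
```

```text
t 10.15 tcp [ 0.4734 -0.0829  0.0782] loc [-0.091  -0.138   0.0782] F [ 9.7 -2.2 -3.4] w 0.0126 rotErr deg [-0.6  0.3  0.1]
```

>>> {"op": "send_rows", "data": {
  "targets": "0 -4.5 1 0.3 0 0;0 -4.5 1 0.3 0 0;0 -4 1 0.3 0 0"
}}

```text
t: 10.45
tcp_pos: [0.4701, -0.0823, 0.0779]
tcp_rot: [0.759, 0.651, 0.008, 0.002]
contact_force: [10.5, -3.2, -2.6]
gripper_width: 0.0125
```

```bash
python3 -c "
from h import *
st()
a=get_image('side')[170:250,270:390,::-1];a=cv2.resize(a,None,fx=6,fy=6,interpolation=cv2.INTER_CUBIC)
cv2.imwrite('pics/p11s.png',a)"
```

```text
t 10.45 tcp [ 0.4701 -0.0823  0.0779] loc [-0.0944 -0.1379  0.0779] F [10.5 -3.2 -2.6] w 0.0125 rotErr deg [-0.8  0.5  0.2]
```

View pics/p11s.png

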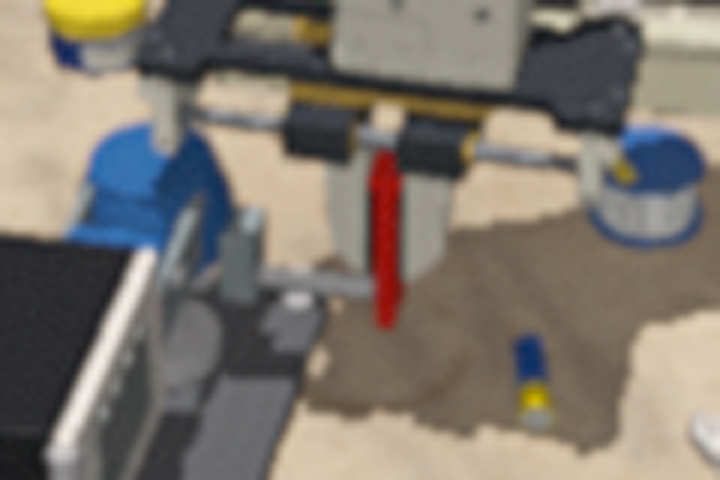

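The latch is about 20 mm out. Next I lift along the arc and keep the outward pull on.

>>> {"op": "send_rows", "data": {
  "targets": "0 -3.5 -6 0.3 -1.2 0;0 -3.5 -6 0.3 -1.2 0;0 -3.5 -6 0.3 -1.2 0;0 -3.5 -6 0.3 -1.2 0"
}}

```text
t: 10.9
tcp_pos: [0.4689, -0.0819, 0.1057]
tcp_rot: [0.76, 0.649, -0.022, 0.03]
contact_force: [11.3, -2.4, -3.4]
gripper_width: 0.0125
```

```bash
python3 z.py p12
```

```text
t 10.9 tcp [ 0.4689 -0.0819  0.1057] loc [-0.0956 -0.1377  0.1057] F [11.3 -2.4 -3.4] w 0.0125 rotErr deg [-1.  -4.2  0.5]
```

View pics/p12.png

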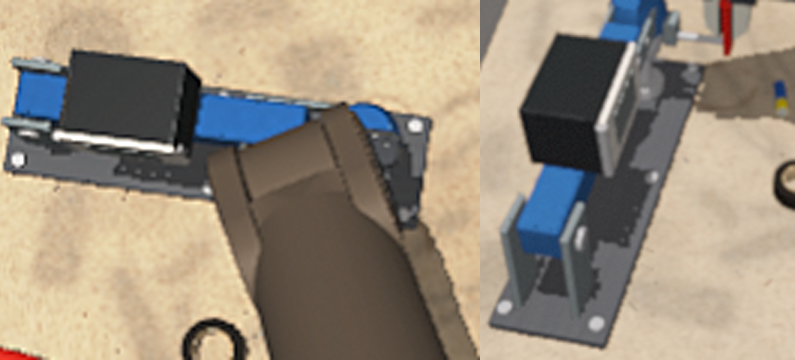

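The box and tongue are rising with the grip. I'll continue.

>>> {"op": "send_rows", "data": {
  "targets": "0 -3.3 -6.5 0.4 -1.3 0;0 -3.3 -6.5 0.4 -1.3 0;0 -3.3 -6.5 0.4 -1.3 0;0 -3.3 -6.5 0.4 -1.3 0"
}}

```text
t: 11.4
tcp_pos: [0.4692, -0.0786, 0.1365]
tcp_rot: [0.76, 0.645, -0.057, 0.058]
contact_force: [11.1, -3.1, -3.8]
gripper_width: 0.0127
```

```bash
python3 -c "
from h import *
st();print(read_state()['joint_pos'])"
```

```text
t 11.4 tcp [ 0.4692 -0.0786  0.1365] loc [-0.0958 -0.1344  0.1365] F [11.1 -3.1 -3.8] w 0.0127 rotErr deg [-0.8 -9.3  0.7]
[ 0.34812519  0.3587164  -0.52952536  2.01567308  0.43663797  0.89922342
 -0.60782385]
```

>>> {"op": "send_rows", "data": {
  "targets": "0 -3.3 -6.5 0.4 -1.7 -0.1;0 -3.3 -6.5 0.4 -1.7 -0.1;0 -3.3 -6.5 0.4 -1.7 -0.1;0 -3.3 -6 0.4 -1.7 -0.1"
}}

```text
t: 11.8
tcp_pos: [0.4697, -0.0735, 0.1668]
tcp_rot: [0.754, 0.641, -0.103, 0.096]
contact_force: [12.2, -4.2, -3.7]
gripper_width: 0.0121
```

```bash
python3 z.py p13
```

```text
t 11.8 tcp [ 0.4697 -0.0735  0.1668] loc [-0.0961 -0.1293  0.1668] F [12.2 -4.2 -3.7] w 0.0121 rotErr deg [ -0.6 -16.1   0.7]
```

View pics/p13.png

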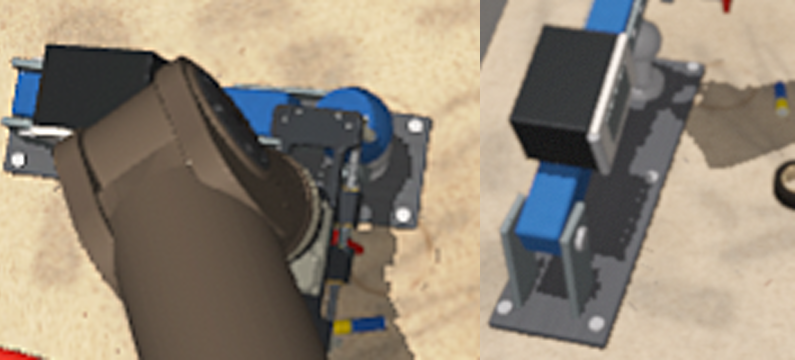

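>>> {"op": "send_rows", "data": {
  "targets": "0 -2.5 -1 0.3 0 0;0 -2.5 -1 0.3 0 0;0 -2.5 -1 0.3 0 0"
}}

```text
t: 12.2
tcp_pos: [0.4705, -0.0713, 0.1723]
tcp_rot: [0.755, 0.641, -0.101, 0.095]
contact_force: [10.2, -2.4, -3.4]
gripper_width: 0.0126
```

```bash
python3 -c "
from h import *
st()
a=get_image('side')[140:270,240:390,::-1];a=cv2.resize(a,None,fx=4.6,fy=4.6,interpolation=cv2.INTER_CUBIC)
cv2.imwrite('pics/p14s.png',a);st()"
```

```text
t 12.2 tcp [ 0.4705 -0.0713  0.1723] loc [-0.0956 -0.127   0.1723] F [10.2 -2.4 -3.4] w 0.0126 rotErr deg [ -0.7 -16.    0.7]
t 12.25 tcp [ 0.4707 -0.0711  0.1725] loc [-0.0954 -0.1268  0.1725] F [10.5 -2.5 -2.9] w 0.0123 rotErr deg [ -0.7 -16.    0.7]
```

View pics/p14s.png

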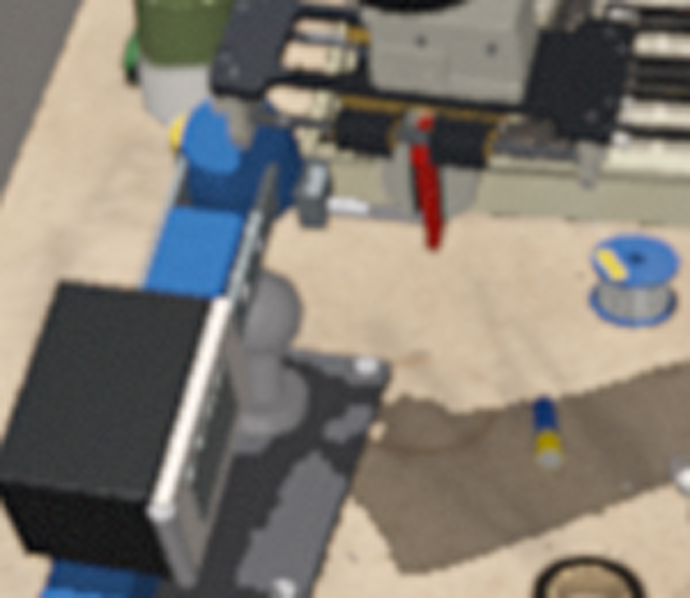

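>>> {"op": "send_rows", "data": {
  "targets": "0 -3 0 0 0 0;0 -3 0 0 0 0"
}}

```text
t: 12.45
tcp_pos: [0.4707, -0.0703, 0.174]
tcp_rot: [0.755, 0.641, -0.096, 0.099]
contact_force: [13.8, -3.4, -3.0]
gripper_width: 0.0122
```

```bash
python3 -c "
from h import *
piv=W(0,.16,.095)
for th in (.22,.25,.28,.31,.34):
    f=lambda v:piv+RS.apply(R.from_euler('x',-th).apply(v))
    print(th,proj('side',[f([-.095,-.298,-.047]),f([.035,-.056,.09]),f([-.035,-.056,.09])]).round(1).tolist())
st()
for i in range(12): im=get_image('side')
st()
print(read_state()['joint_velocities'].round(3) if hasattr(read_state()['joint_velocities'],'round') else 0)
a=im[140:270,240:390,::-1];cv2.imwrite('pics/p15s.png',cv2.resize(a,None,fx=4.6,fy=4.6,interpolation=cv2.INTER_CUBIC))"
```

```text
0.22 [[334.3, 199.6], [237.7, 238.2], [273.2, 243.4]]
0.25 [[334.3, 196.7], [237.0, 238.9], [272.6, 244.0]]
0.28 [[334.2, 193.9], [236.3, 239.5], [272.0, 244.7]]
0.31 [[334.1, 191.1], [235.6, 240.3], [271.5, 245.5]]
0.34 [[333.9, 188.3], [234.9, 241.1], [270.9, 246.3]]
t 12.45 tcp [ 0.4707 -0.0703  0.174 ] loc [-0.0955 -0.126   0.174 ] F [13.8 -3.4 -3. ] w 0.0122 rotErr deg [ -1.4 -15.8   0.7]
t 13.05 tcp [ 0.4708 -0.0703  0.174 ] loc [-0.0954 -0.126   0.174 ] F [12.5 -3.2 -3.3] w 0.0123 rotErr deg [ -1.4 -15.8   0.7]
[ 0.    -0.001  0.001 -0.002 -0.001 -0.     0.001]
```

View pics/p15s.png

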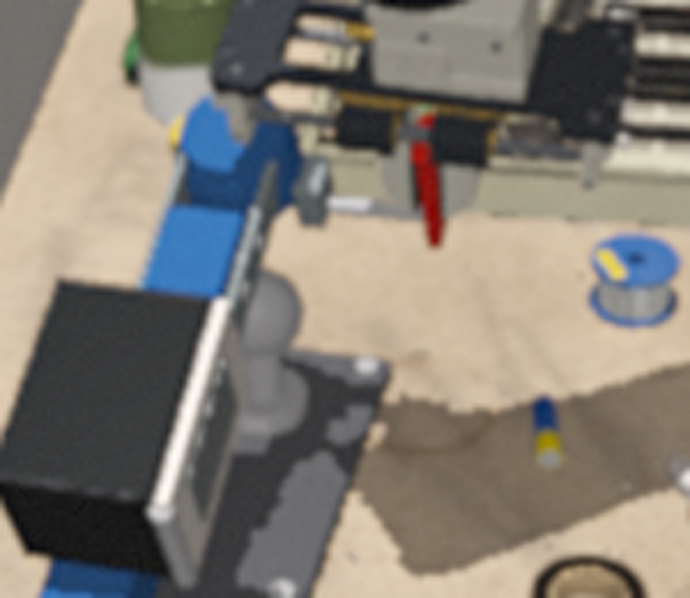

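Steady over 0.6 s. The plate's lower end at row ~193 gives a lift of about 0.285 rad, which puts the nearest part of the cup rim about 43 mm above the ball. The door is still flush, so I'm handing in.

```bash
python3 -c "
from h import *
st();job_done()"
```

```text
t 13.05 tcp [ 0.4708 -0.0703  0.174 ] loc [-0.0954 -0.126   0.174 ] F [12.5 -3.2 -3.3] w 0.0123 rotErr deg [ -1.4 -15.8   0.7]
the job is handed in; nothing more can be done
```

I pushed the door shut, pulled the red latch plate out about 21 mm, and lifted the tongue by it. I handed the job in at 13 s with the arm still holding it up.

**Last checks:**
- **Door:** it stopped hard when pressed a second time. The later side views, including with the tongue up, show it flush with the box.
- **Lift:** the plate's position in the side view gives about 0.285 rad, which puts the nearest part of the cup rim about 43 mm above the ball. The gripper's own readings give 0.28 rad (tilt) and 0.31 rad (height), so they differ slightly, but even the lowest clears the ball by about 42 mm.
- **Steadiness:** the tool did not drift over 0.6 s while holding. The spring pulls with about 12.5 N.
- **Loose things:** I did not touch any of them. The battery showed no sign of moving, but I did not measure the others again at the end.

**One thing that was off:** the first pinch caught the 15 mm lip, so I took a second one 7 mm lower. It closed to about 12 mm rather than the plate's 9 mm, so the pads probably still touch the lip. The grip did not visibly slip during the lift.

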